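Lift the sagging bolt off its bent keeper and hold the gear locker's gate ajar

TASK

The barrel bolt on the gear locker's mesh gate has sagged, and its worn groove sits down over the bent-up lip of the keeper: lift the bolt over the lip while you draw it back clear of the keeper, then pull the gate ajar so that its latch edge stands about 12 cm out from the locker's front. The gate's spring hinges would shut it again, so finish while holding it there, still and with the bolt drawn, so that I can reach in for a pedal; leave the other things on and around the locker where they are.

Things in the scene. Friction and masses are not known exactly. Their poses are not given: they have to be found in the camera images.
- bolt_knob (a point): centre of the steel bolt knob's grip: a round knob 23 mm across, 25 mm long, its axis square to the gate, this point 45 mm in front of the gate's face, about 200 mm above the table, 43 mm below the locker's top. Pinch it from above, fingers closing along the bolt; it can turn in the pads. Axes: x into the gate, y along the bolt the way it is drawn (to the hinge side), z up, tilting with the bolt
- bolt_nose (a point): centre of the end face of the bolt's nose: the steel rod, 14 mm thick, reaches 75 mm from the knob's axis to the keeper side, 29 mm nearer the gate than bolt_knob. On its underside, 14 to 32 mm behind the nose, a groove 6 mm deep is worn; at the start the keeper's lip stands in it. Axes as the knob's
- lip_top (a point): inner end of the top edge of the keeper's bent-up lip (4 mm thick along the bolt, standing 31 mm out), at the face of the latch post, 197 mm above the table. The keeper's front cheek ends 25 mm above it: the bolt cannot go over the cheek, only back past its end, 6 mm nearer the hinge than this point. Axes, fixed to the locker: x into it, square to its front, y from keeper to hinge post, z up
- gate_edge (a point): point on the gate's front face at its latch edge, 205 mm above the table; 18 mm along y from lip_top and level with it in x when shut. The timber frame is 18 mm thick, its top 232 mm above the table. Axes turn with the gate: x through it inwards, y towards the hinge, z up
- gate: the gate: timber frame 276 mm wide, 212 mm high, with wire mesh, about 1 kg with its bolt; origin at table level under gate_edge, axes the same. The upright hinge line lies 278 mm along y from it (296 mm from lip_top). Shut at the start, it swings out clockwise (from above) to 1.5 rad; spring hinges shut it with 0.3 N m when shut, 0.5 at 0.45 rad. A 12 cm gap is 0.44 rad
- barrel (a joint): tilt of the whole barrel bolt, rad, about its one remaining screw, 125 mm from the knob's axis (bolt shot) towards the hinge: 0 level, positive nose up, stops at -0.07 and 0.06; at the start it rests on the lip at about -0.04. Lifting takes about 3 N at the knob. To clear the lip the nose must rise 7 mm (knob 5 mm); the stop allows the knob 12 mm
- bolt (a joint): how far the bolt is drawn back through its barrel, m: about 0 at the start, up to 0.060; it slides with about 1.5 N of friction and stays where it is left. Unlifted, the groove stops on the lip at 0.008. The nose is clear of the keeper from 0.031
- pedal_front: bystander: loose steel effects pedal, 118 x 72 x 46 mm, on the table in front of the locker, outside the gate's swing; origin under its centre
- pedal_roof: bystander: loose aluminium effects pedal, 118 x 72 x 46 mm, on the rear half of the locker's top (248 mm above the table); origin under its centre
- pedal_inside: bystander: loose effects pedal, 118 x 72 x 46 mm, standing in the locker behind the gate; origin under its centre
- mug: bystander: white mug, 80 mm across and 92 mm high, on the table in front of the latch post, outside the gate's swing; origin under its centre
- tape_roll: bystander: roll of black tape lying flat, 104 mm across, 48 mm high, on the table near the hinge end of the locker; origin under its centre
- flask: bystander: black drinking flask, 72 mm across, 210 mm high, to the robot's right; origin under its centre

How it is judged:
On the way:
1. the bolt is drawn back clear of the keeper (value of joint bolt above 0.031 m), for 0.1 s.
At the end, for the whole second after the job is handed in: the gate stands still with its latch edge 8 to 16 cm out from the locker's front, the fingers still hold it (contact of more than 1 N with the gate or its bolt), and the bolt is still drawn at least 28 mm (x of gate_edge in the frame of lip_top between -0.16 and -0.08 m and angular speed of gate below 0.06 rad/s and value of joint bolt above 0.028 m and contact force between the fingers and gate above 1 N); the arm keeps its last pose, push and grip.
It fails at once if a bystander was moved by more than 3 cm (distance of any of pedal_front, pedal_roof, pedal_inside, mug, tape_roll, flask from where it was at the start of the episode above 0.03 m).
It also fails if it takes over 32 s, if anything falls off the work surface, if the arm or the gripper's body presses on something with over 40 N, if the wrist force passes 120 N, or if a joint passes its speed limit or range.

ROBOT

A 7-joint arm with a two-finger parallel gripper is mounted at the origin on the work surface. World frame = base frame: x ahead of the robot, y to its left, z up, the work surface at z = 0. Lengths are in m, angles in rad, forces in N, time in s.
With the tool pointing down it reaches from about 0.425 to 0.925 m from the base axis. Payload 6.8 kg.
Tool frame: the origin (TCP) lies on the centre line of the jaws, within the pads' length; the fingertips stand 19 mm ahead of it and the grasp point (between the pads) is the TCP (tcp_to_tips is the distance from the TCP to the fingertips, in m); x points along the fingers, y is the direction in which the jaws open and shut, and the axes are right-handed (so a half turn about x gives the same grasp; the last joint's range is limited). The gripper opens to 85 mm and grips with 20 to 120 N. Pads are 22 mm wide; open, the fingers measure 114 mm over their backs; the gripper's body (76 mm by 85 mm) begins 54 mm behind the grasp point. The pads swing forward as they close: fully open they stand 13 mm farther back than shut.
Start: joints at [-1.434, 0.477, 0.022, 1.555, -0.011, 1.109, -0.083], TCP at [0.164, 0.655, 0.25] pointing down, gripper open.
Joint ranges: [-2.96, 2.96], [-0.34, 2.1], [-1.41, 1.46], [0.24, 2.44], [-1.37, 4.51], [0.17, 1.92], [-2.96, 2.96]. Speed limits (rad/s): [2.39, 2.39, 3.14, 3.14, 3.14, 3.14, 3.14].

INTERFACE

Orientations are given as a unit quaternion [w, x, y, z].
In Python, from station import get_obs, read_camera, hand_in, spot_in, cut_out, tcp_to_tips gives the robot as it stands.
- The arm moves only by the shell command python3 -m jog 'ROWS' [FORCE]. ROWS is JSON, a list of rows, each an object of numbers: "gripper": the closure, from 0 (fully open) to 1 (shut); "dx", "dy", "dz": the shift along the world's x, y, z in m; "rx", "ry", "rz": the turn, a rotation vector about the world's x, y, z in degrees. In form: [{"gripper": .., "dx": .., "dy": .., "dz": .., "rx": .., "ry": .., "rz": ..}, ...]. A call has 1 to 10 rows; each row is the pose to reach, as a shift and turn from the pose commanded when the call began; what a row does not reach only later rows make up. A row lasts 1/10 s, in which the tool goes at most 50 mm and 8.59 degrees, less where a joint would pass 70% of its speed; a pose out of reach is approached as far as the arm can. A call with a gripper value outside its range is refused whole. The fingers move at their own pace and stop on an object; FORCE is the grip in N (left out, the last holds). Time passes only in rows, so rows that repeat a pose let the fingers close. It gives the time, the measured TCP pose, the force and the opening at its end, in the units of the state.
- get_obs(): the state, without advancing time (a new reading comes with each control period).
- read_camera(name): name is "scene" or "top" or "wrist"; returns a dict with "pixels" (420x560x3 uint8, blue, green, red), "range_z" (420x560 float32, m along the optical axis (not along the pixel's ray), 0 where there is no reading), "camera_matrix" (3x3 intrinsics, pixels), "cam_to_world" (4x4, takes a point from camera to world coordinates). Camera axes: x right, y down, z forward; pixel columns grow to the right and rows downward; lengths in m; the calibration is good to about 2 mm. A picture is of the moment at which its call begins.
- hand_in(): hands the job in, once; it reports no verdict.
Trained networks look in the newest picture that a camera, given by its name, has taken for a name from the list of things; names that differ only in an ending like _2 or _b are one class to them, and where a whole thing is asked for, a point or a joint stands for the part that bears it (a point fixed in the world has none). Each returns a list of dicts, best first, with "conf" (0 to 1); they miss things now and then, are a little off and sometimes report something else, mostly with a low value. They report only what shows in the picture. A call takes as long as a camera call.
- spot_in(camera, label): "box" ([centre column, centre row, width, height] in pixels, round what is visible of it).
- cut_out(camera, label): "mask" (420x560 bool, what is visible of it) and "box" ([centre column, centre row, width, height] in pixels, round what is visible of it).
The state is a dict: "t": time; "q": joint angles; "joint_vel": joint speeds; "joint_torque": joint torques, N m; "eef_pos": TCP position; "tool_rot": TCP orientation; "contact_force": force on the tool from outside, world axes, zero at the start; "torque": the same for the moment, N m; "gripper_width": opening from 0.0 (shut) to 1.0 (fully open).
Only numpy, scipy, OpenCV 4.12 (cv2) and the standard library are available. Lean on these libraries where they do the work, as an engineer would, in place of code of your own. Each camera call takes 0.05 s, during which the arm holds its last target. There are 200 camera calls.

## Working session

There is one attempt and no reset: what is moved stays moved. The work goes in short steps, Python scripts to look and compute and a shell command to move; the robot and the scene stay as the last step left them, time stands still between calls to the robot, and variables do not carry over. Pictures are saved under pics/ and viewed, about 8 in all and at most 12, crops included, and the job is handed in when it is done.

```bash
mkdir -p pics
cat > h.py <<'E'
import numpy as np, cv2
from station import *
def world(c,u,v,z=None):
    K=c["camera_matrix"];z=c["range_z"][int(v),int(u)] if z is None else z
    p=np.array([(u-K[0,2])*z/K[0,0],(v-K[1,2])*z/K[1,1],z,1]);return (c["cam_to_world"]@p)[:3]
def cloud(c):
    K=c["camera_matrix"];Z=c["range_z"];v,u=np.indices(Z.shape)
    P=np.stack([(u-K[0,2])*Z/K[0,0],(v-K[1,2])*Z/K[1,1],Z,np.ones_like(Z)],-1)
    return (P@c["cam_to_world"].T)[...,:3]
E
python3 - <<'E'
from h import *
o=get_obs();print({k:np.round(v,3) for k,v in o.items()})
ims=[]
for n in ["scene","top"]:
    c=read_camera(n);ims.append(c["pixels"])
    print(n,np.round(c["cam_to_world"],3).tolist())
    for l in ["bolt_knob","bolt_nose","lip_top","gate_edge","gate","pedal_front","mug","flask","tape_roll","pedal_roof"]:
        for d in spot_in(n,l)[:2]:
            u,v=d["box"][:2]
            print(l,round(d["conf"],2),np.round(d["box"]),np.round(world(c,u,v),3))
im=np.hstack(ims);cv2.imwrite("pics/a.png",cv2.resize(im,(800,300)))
cv2.imwrite("pics/b.png",cv2.resize(ims[0],(784,588)))
E
```

```text
{'t': np.float64(0.0), 'q': array([-1.434,  0.478,  0.022,  1.556, -0.011,  1.109, -0.083]), 'joint_vel': array([ 0.   ,  0.001,  0.   , -0.001, -0.001,  0.001, -0.001]), 'joint_torque': array([-2.0000e-03, -5.9645e+01,  1.6070e+00, -2.8120e+01,  1.2000e-02,
        9.0000e-03, -0.0000e+00]), 'eef_pos': array([0.163, 0.654, 0.249]), 'tool_rot': array([ 0.702,  0.086,  0.702, -0.087]), 'contact_force': array([ 0.285, -0.289, -1.448]), 'torque': array([ 0.001, -0.073,  0.045]), 'gripper_width': np.float64(1.0)}
scene [[0.535, 0.714, -0.452, 1.16], [0.845, -0.461, 0.272, -0.351], [-0.015, -0.527, -0.85, 1.293], [0.0, 0.0, 0.0, 1.0]]
bolt_knob 0.58 [314. 214.  66.  48.] [0.637 0.064 0.205]
bolt_nose 0.77 [314. 212.  65.  52.] [0.633 0.069 0.205]
lip_top 0.7 [329. 179. 163. 177.] [0.594 0.139 0.245]
lip_top 0.57 [264. 326.  33.  54.] [ 0.75  -0.157  0.006]
gate_edge 0.86 [298. 202.  95. 101.] [0.59  0.051 0.21 ]
gate 0.28 [199. 291.  52.  40.] [ 0.585 -0.256  0.032]
pedal_front 0.57 [199. 290.  51.  39.] [ 0.58  -0.255  0.027]
mug 0.92 [266. 327.  31.  53.] [ 0.755 -0.153  0.003]
flask 0.
[... 383 characters left out ...]
 0.771 -0.163  0.006]
bolt_nose 0.87 [255. 186.  27.  81.] [0.623 0.068 0.212]
bolt_nose 0.58 [201. 236. 161. 192.] [0.51  0.179 0.249]
lip_top 0.68 [201. 235. 159. 190.] [0.511 0.179 0.249]
gate_edge 0.74 [257. 214.  49. 140.] [0.563 0.065 0.188]
gate_edge 0.57 [168. 250.  67.  57.] [0.479 0.24  0.283]
gate 0.68 [255. 216.  54. 141.] [0.551 0.066 0.228]
pedal_front 0.22 [256. 216.  51. 142.] [0.551 0.063 0.233]
mug 0.67 [345. 146.  30.  47.] [ 0.771 -0.16   0.004]
flask 0.83 [422. 166.  41.  38.] [ 0.675 -0.32   0.146]
tape_roll 0.8 [335. 257.  42.  43.] [ 0.474 -0.121 -0.002]
pedal_roof 0.85 [166. 250.  66.  55.] [0.479 0.243 0.284]
pedal_roof 0.61 [258. 189.  37.  91.] [0.616 0.06  0.206]
```

View pics/b.png

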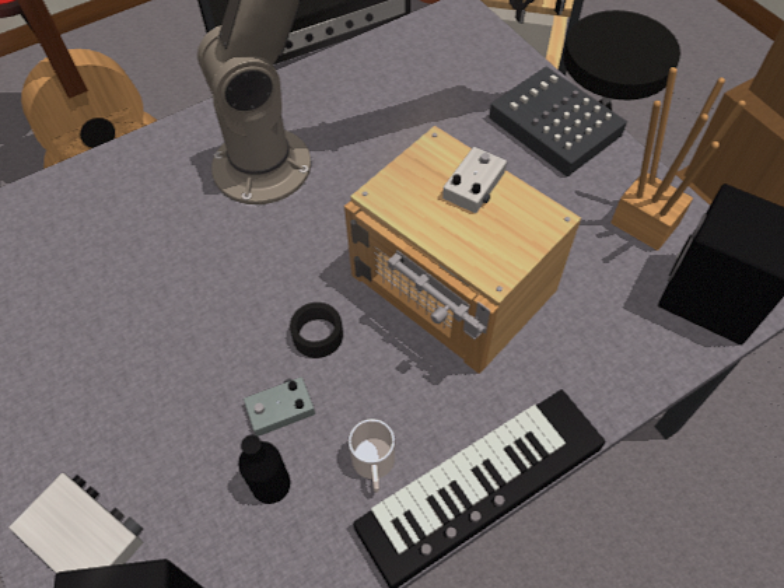

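Run:
```python
from h import *
c=read_camera("top");P=cloud(c)
cv2.imwrite("pics/c.png",cv2.resize(c["pixels"][120:330,150:430],(800,600),interpolation=cv2.INTER_CUBIC))
# roof front edge etc.: mask of roof points
m=(abs(P[...,2]-0.248)<.004)&(P[...,0]>.3)&(P[...,0]<.8)
r=cv2.minAreaRect(P[m][:,:2].astype(np.float32));print(r,np.round(cv2.boxPoints(r),3).tolist())
# points in front
m2=(P[...,2]>.19)&(P[...,2]<.24)&(P[...,0]>.4)&(P[...,1]<.12)
for q,uv in zip(P[m2][::6],np.argwhere(m2)[::6]): print(uv[::-1],np.round(q,3),end=';')
```

```text
((0.5098960399627686, 0.32685402035713196), (0.3904743194580078, 0.5671629309654236), 3.0509562492370605) [[0.30000001192092896, 0.6000000238418579], [0.33000001311302185, 0.032999999821186066], [0.7200000286102295, 0.05400000140070915], [0.6899999976158142, 0.6200000047683716]]
[544  33] [ 0.953 -0.59   0.234];[547  34] [ 0.951 -0.597  0.233];[546  35] [ 0.947 -0.593  0.236];[541  36] [ 0.948 -0.585  0.229];[547  36] [ 0.945 -0.596  0.235];[539  37] [ 0.951 -0.585  0.221];[545  37] [ 0.942 -0.59   0.236];[551  37] [ 0.942 -0.604  0.235];[539  38] [ 0.947 -0.584  0.223];[545  38] [ 0.94  -0.59   0.236];[551  38] [ 0.942 -0.606  0.231];[557  38] [ 0.94  -0.618  0.234];[542  39] [ 0.938 -0.584  0.235];[548  39] [ 0.936 -0.595  0.238];[554  39] [ 0.937 -0.61   0.236];[536  40] [ 0.951 -0.585  0.207];[542  40] [ 0.937 -0.585  0.232];[548  40] [ 0.936 -0.598  0.233];[554  40] [ 0.933 -0.609  0.237];[535  41] [ 0.95  -0.585  0.204];[541  41] [ 0.934 -0.582  0.234];[547  41] [ 0.935 -0.596  0.232];[553  41] [ 0.932 -0.607  0.236];[559  41] [ 0.931 -0.62   0.237];[539  42] [ 0.932 -0.577  0.
[... 28229 characters left out ...]
3  0.232];[269 275] [0.425 0.038 0.229];[275 275] [0.426 0.027 0.196];[270 276] [0.423 0.036 0.231];[265 277] [0.421 0.047 0.237];[271 277] [0.421 0.034 0.231];[267 278] [0.419 0.043 0.234];[273 278] [0.419 0.03  0.233];[269 279] [0.417 0.039 0.231];[275 279] [0.417 0.027 0.212];[267 280] [0.415 0.043 0.233];[273 280] [0.415 0.03  0.232];[279 280] [0.415 0.018 0.217];[271 281] [0.413 0.034 0.234];[277 281] [0.413 0.022 0.216];[269 282] [0.411 0.039 0.232];[276 282] [0.41  0.024 0.217];[268 283] [0.409 0.041 0.234];[279 283] [0.408 0.018 0.215];[275 284] [0.406 0.026 0.237];[270 285] [0.404 0.036 0.234];[277 285] [0.404 0.023 0.195];[273 286] [0.402 0.03  0.233];[269 287] [0.4   0.039 0.235];
```

The scene view shows the locker with its gate facing the lower left. The bolt's knob is near (440,313) of the 784-px view, the keeper near (478,322), and the hinges near (360,250). The tape, pedal and mug stand out in front.

View pics/c.png

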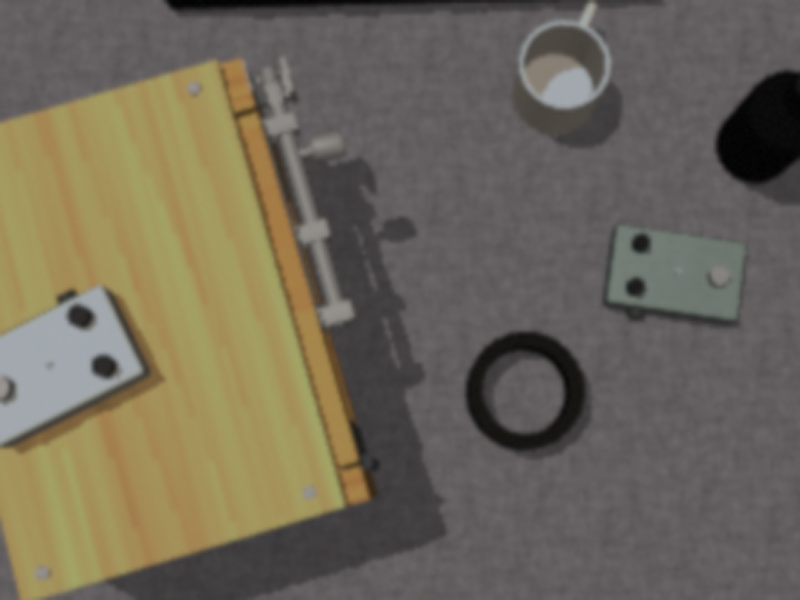

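Run:
```python
from h import *
for n in ["top","scene"]:
    c=read_camera(n);P=cloud(c)
    # gate top edge front: z~.232; per x-bin min y
    X=P.reshape(-1,3)
    g=X[(abs(X[:,2]-.232)<.004)&(X[:,0]>.43)&(X[:,0]<.62)&(X[:,1]<.12)&(X[:,1]>0)]
    b=[(x+.005,np.percentile(g[(g[:,0]>=x)&(g[:,0]<x+.01),1],3)) for x in np.arange(.44,.62,.01)]
    b=np.array(b);p=np.polyfit(b[:,0],b[:,1],1);p=np.polyfit(*b[abs(np.polyval(p,b[:,0])-b[:,1])<.003].T,1)
    psi=np.arctan(p[0]);ey=-np.array([np.cos(psi),np.sin(psi)]);out=np.array([np.sin(psi),-np.cos(psi)])
    print(n,"front line",p,"ang deg",np.degrees(psi),"ey",ey,"out",out)
    p0=np.array([.5,np.polyval(p,.5)])
    d=(X[:,:2]-p0)@out; s=(X[:,:2]-p0)@ey
    k=(d>.033)&(d<.065)&(X[:,2]>.19)&(X[:,2]<.22)&(s<.0)&(s>-.25)
    print("knob n",k.sum(),"d",np.percentile(d[k],[2,50,98]),"s",np.percentile(s[k],[2,50,98]),"z",np.percentile(X[k,2],[2,50,98]))
    top=k&(X[:,2]>np.percentile(X[k,2],98)-.006)
    print(np.median(X[top],0), "knob pt",p0+.045*out+np.median(s[k])*ey)
    r=(d>.008)&(d<.026)&(X[:,2]>.19)&(X[:,2]<.225)&(s<0)&(s>-.24)
    q=np.argsort(s[r]);S=s[r][q];Z=X[r,2][q];
    for a in np.arange(-.24,0,.02):
        mm=(S>a)&(S<a+.02)
        if mm.sum():print(round(a+.01,2),mm.sum(),np.round(np.percentile(Z[mm],[50,90]),3),end=' ; ')
    print()
```

```text
top front line [ 0.27177438 -0.08569616] ang deg 15.204289671750695 ey [-0.96499686 -0.26226143] out [ 0.26226143 -0.96499686]
knob n 107 d [0.0338131  0.04545241 0.05676894] s [-0.16269414 -0.14953671 -0.14093361] z [0.20037945 0.20960294 0.2147774 ]
[0.65783662 0.04581012 0.21127078] knob pt [0.65610422 0.04598389]
-0.23 20 [0.204 0.206] ; -0.21 56 [0.204 0.206] ; -0.19 52 [0.206 0.211] ; -0.17 70 [0.208 0.212] ; -0.15 56 [0.206 0.209] ; -0.13 55 [0.207 0.211] ; -0.11 55 [0.209 0.211] ; -0.09 69 [0.213 0.215] ; -0.07 58 [0.209 0.212] ; -0.05 53 [0.21  0.213] ; -0.03 66 [0.213 0.217] ; -0.01 35 [0.215 0.218] ; 
scene front line [ 0.26958177 -0.08505087] ang deg 15.087237887699793 ey [-0.96553063 -0.26028945] out [ 0.26028945 -0.96553063]
knob n 99 d [0.03370972 0.04741425 0.05664619] s [-0.16378059 -0.15504949 -0.14272328] z [0.19323928 0.2080304  0.21282445]
[0.66093318 0.04631188 0.20970954] knob pt [0.66141806 0.04664889]
-0.23 22 [0.202 0.206] ; -0.21 25 [0.204 0.207] ; -0.19 47 [0.206 0.21 ] ; -0.17 58 [0.207 0.211] ; -0.15 46 [0.205 0.208] ; -0.13 45 [0.206 0.209] ; -0.11 43 [0.206 0.21 ] ; -0.09 70 [0.21  0.215] ; -0.07 39 [0.209 0.213] ; -0.05 41 [0.208 0.212] ; -0.03 57 [0.212 0.216] ; -0.01 18 [0.214 0.217] ;
```

Knob measured at about (0.6585, 0.0467, 0.20) from both cameras. The top crop shows the keeper at (278,85), the knob at (325,148) and the hinge at (370,462). I'll work out the turn needed next.

Run:
```python
from h import *
from scipy.spatial.transform import Rotation as R
o=get_obs();q=o["tool_rot"];r=R.from_quat([*q[1:],q[0]]);M=r.as_matrix();print(np.round(M,3))
a=np.radians(15.1)
for sg in (1,-1):
    x=np.array([0,0,-1.]);y=sg*np.array([np.cos(a),np.sin(a),0]);T=np.c_[x,y,np.cross(x,y)]
    print(sg,np.degrees((R.from_matrix(T)*r.inv()).as_rotvec()))
print(np.array([.6595,.0445,.2])-o["eef_pos"],o["t"])
```

```text
[[-0.     0.242  0.97 ]
 [ 0.     0.97  -0.242]
 [-1.     0.    -0.   ]]
1 [-4.40262169e-04 -2.67061320e-04 -6.08738739e+01]
-1 [ 3.07073132e-04 -5.06223377e-04  1.19126126e+02]
[ 0.49593203 -0.61038926 -0.05029018] 1.25
```

```bash
python3 -m jog '[{"gripper":0.5,"dz":0.05},{"gripper":0.5,"dz":0.1},{"gripper":0.5,"dz":0.14}]' 60
```

```text
$[0]: bad value
```

```bash
python3 -m jog '[{"gripper":0.5,"dx":0,"dy":0,"dz":0.05,"rx":0,"ry":0,"rz":0},{"gripper":0.5,"dx":0,"dy":0,"dz":0.1,"rx":0,"ry":0,"rz":0},{"gripper":0.5,"dx":0,"dy":0,"dz":0.14,"rx":0,"ry":0,"rz":0}]' 60
```

```text
t: 1.55
eef_pos: [0.1637, 0.6551, 0.3934]
tool_rot: [0.702, 0.087, 0.702, -0.086]
contact_force: [0.5, 0.8, -0.1]
gripper_width: 0.519
```

```bash
python3 -m jog '[{"gripper":0.5,"dx":0.03,"dy":-0.038,"dz":0,"rx":0,"ry":0,"rz":-3},{"gripper":0.5,"dx":0.06,"dy":-0.075,"dz":0,"rx":0,"ry":0,"rz":-7},{"gripper":0.5,"dx":0.09,"dy":-0.112,"dz":0,"rx":0,"ry":0,"rz":-11},{"gripper":0.5,"dx":0.12,"dy":-0.15,"dz":0,"rx":0,"ry":0,"rz":-15},{"gripper":0.5,"dx":0.15,"dy":-0.187,"dz":0,"rx":0,"ry":0,"rz":-19},{"gripper":0.5,"dx":0.18,"dy":-0.224,"dz":0,"rx":0,"ry":0,"rz":-23},{"gripper":0.5,"dx":0.21,"dy":-0.26,"dz":0,"rx":0,"ry":0,"rz":-27},{"gripper":0.5,"dx":0.24,"dy":-0.297,"dz":0,"rx":0,"ry":0,"rz":-31},{"gripper":0.5,"dx":0.27,"dy":-0.334,"dz":0,"rx":0,"ry":0,"rz":-35},{"gripper":0.5,"dx":0.3,"dy":-0.37,"dz":0,"rx":0,"ry":0,"rz":-38}]'; python3 -m jog '[{"gripper":0.5,"dx":0.03,"dy":-0.038,"dz":0,"rx":0,"ry":0,"rz":-4},{"gripper":0.5,"dx":0.06,"dy":-0.075,"dz":0,"rx":0,"ry":0,"rz":-8},{"gripper":0.5,"dx":0.09,"dy":-0.112,"dz":0,"rx":0,"ry":0,"rz":-12},{"gripper":0.5,"dx":0.12,"dy":-0.15,"dz":0,"rx":0,"ry":0,"rz":-16},{"gripper":0.5,"dx":0.15,"dy":-0.187,"dz":0,"rx":0,"ry":0,"rz":-20},{"gripper":0.5,"dx":0.18,"dy":-0.224,"dz":0,"rx":0,"ry":0,"rz":-22.9},{"gripper":0.5,"dx":0.196,"dy":-0.24,"dz":-0.03,"rx":0,"ry":0,"rz":-22.9},{"gripper":0.5,"dx":0.196,"dy":-0.24,"dz":-0.06,"rx":0,"ry":0,"rz":-22.9},{"gripper":0.5,"dx":0.196,"dy":-0.24,"dz":-0.09,"rx":0,"ry":0,"rz":-22.9},{"gripper":0.5,"dx":0.196,"dy":-0.24,"dz":-0.09,"rx":0,"ry":0,"rz":-22.9}]'
python3 - <<'E'
from h import *
a=read_camera("wrist");b=read_camera("top");
cv2.imwrite("pics/d.png",np.vstack([cv2.resize(a["pixels"],(400,300)),cv2.resize(b["pixels"][120:270,180:380],(400,300),interpolation=2)]))
o=get_obs();print(o["eef_pos"],o["tool_rot"],o["t"],o["contact_force"])
E
```

```text
t: 2.55
eef_pos: [0.4645, 0.2831, 0.3907]
tool_rot: [0.635, 0.311, 0.635, -0.311]
contact_force: [0.6, 0.5, -0.1]
gripper_width: 0.498
t: 3.55
eef_pos: [0.6573, 0.0451, 0.2959]
tool_rot: [0.559, 0.428, 0.563, -0.432]
contact_force: [-0.2, -1.3, 0.1]
gripper_width: 0.499
[0.65965138 0.04505078 0.30080481] [ 0.56125689  0.42992482  0.56137607 -0.43013052] 3.65 [-0.22946887 -0.29093132  0.04755745]
```

View pics/d.png

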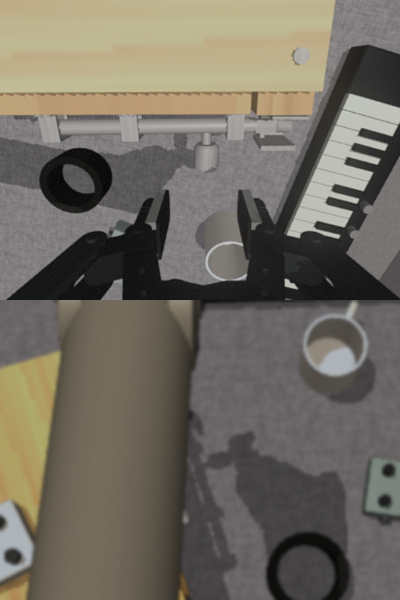

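The wrist view shows the knob at (206,157), between the pads, with the keeper at about (270,135) right of it. I'll measure the knob in the wrist depth.

Run:
```python
from h import *
c=read_camera("wrist");X=cloud(c).reshape(-1,3)
out=np.array([.2605,-.9655]);ey=np.array([-.9655,-.2605]);p0=np.array([.5,.0500])
d=(X[:,:2]-p0)@out;s=(X[:,:2]-p0)@ey
g=(abs(X[:,2]-.232)<.004)&(d<.02)&(d>-.03)&(s<-.05)&(s>-.17);print("gate front d",np.percentile(d[g],[1,97,99]))
k=(d>.035)&(d<.07)&(X[:,2]>.18)&(X[:,2]<.225)&(s<-.1)&(s>-.2)
print(k.sum(),np.percentile(d[k],[2,98]),np.percentile(s[k],[2,98]),np.percentile(X[k,2],[2,98]))
r=(d>.008)&(d<.06)&(X[:,2]>.18)&(X[:,2]<.24)&(s<-.16)
for a in np.arange(-.25,-.16,.01):
    m=r&(s>a)&(s<a+.01)
    if m.sum():print(round(a,2),np.percentile(d[m],98),np.percentile(X[m,2],98))
o=get_obs();e=o["eef_pos"];print("tcp d,s",(e[:2]-p0)@out,(e[:2]-p0)@ey,e,o["t"])
```

```text
gate front d [-0.0190932  -0.00307642 -0.00258708]
885 [0.03536702 0.05381602] [-0.16396248 -0.1420819 ] [0.2018125  0.21225283]
-0.23 0.02845870130365793 0.22298452593399626
-0.22 0.02858076433127054 0.22302886104765618
-0.21 0.028702311153526918 0.22297550816925535
-0.2 0.02876515752103548 0.22212968545928374
-0.19 0.023395610871883025 0.21024139731273828
-0.18 0.02365427664927858 0.2109195534647306
-0.17 0.0513835943868387 0.20918324391561766
tcp d,s 0.04656770876755105 -0.15346676692330186 [0.66029496 0.04501722 0.30199346] 3.7
```

```bash
python3 -m jog '[{"gripper":0.5,"dx":0,"dy":0.002,"dz":-0.03,"rx":0,"ry":0,"rz":0},{"gripper":0.5,"dx":0,"dy":0.002,"dz":-0.06,"rx":0,"ry":0,"rz":0},{"gripper":0.5,"dx":0,"dy":0.002,"dz":-0.085,"rx":0,"ry":0,"rz":0},{"gripper":0.5,"dx":0,"dy":0.002,"dz":-0.1,"rx":0,"ry":0,"rz":0},{"gripper":0.5,"dx":0,"dy":0.002,"dz":-0.1,"rx":0,"ry":0,"rz":0}]' && python3 -m jog '[{"gripper":1,"dx":0,"dy":0,"dz":0,"rx":0,"ry":0,"rz":0},{"gripper":1,"dx":0,"dy":0,"dz":0,"rx":0,"ry":0,"rz":0},{"gripper":1,"dx":0,"dy":0,"dz":0,"rx":0,"ry":0,"rz":0},{"gripper":1,"dx":0,"dy":0,"dz":0,"rx":0,"ry":0,"rz":0},{"gripper":1,"dx":0,"dy":0,"dz":0,"rx":0,"ry":0,"rz":0},{"gripper":1,"dx":0,"dy":0,"dz":0,"rx":0,"ry":0,"rz":0}]' 60
```

```text
t: 4.2
eef_pos: [0.6593, 0.0472, 0.1998]
tool_rot: [0.561, 0.43, 0.562, -0.43]
contact_force: [-0.3, 0.4, 0.4]
gripper_width: 0.504
t: 4.8
eef_pos: [0.6608, 0.0469, 0.2024]
tool_rot: [0.562, 0.431, 0.561, -0.429]
contact_force: [-0.9, -0.3, 6.7]
gripper_width: 0.248
```

```bash
python3 -m jog '[{"gripper":1,"dx":0,"dy":0,"dz":0.003,"rx":0,"ry":0,"rz":0},{"gripper":1,"dx":0,"dy":0,"dz":0.006,"rx":0,"ry":0,"rz":0},{"gripper":1,"dx":0,"dy":0,"dz":0.008,"rx":0,"ry":0,"rz":0},{"gripper":1,"dx":0,"dy":0,"dz":0.008,"rx":0,"ry":0,"rz":0}]' 60
python3 - <<'E'
from h import *
a=read_camera("wrist");
cv2.imwrite("pics/e.png",cv2.resize(a["pixels"][100:400,100:500],(800,600)))
E
```

```text
t: 5.2
eef_pos: [0.6592, 0.0468, 0.2075]
tool_rot: [0.561, 0.43, 0.561, -0.43]
contact_force: [2.1, -1.4, -11.3]
gripper_width: 0.242
```

View pics/e.png

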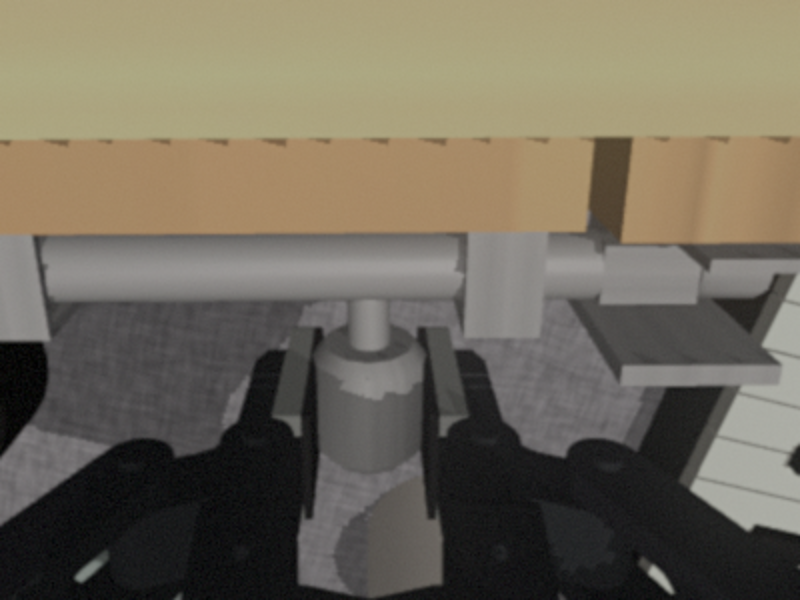

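The knob sits squarely between the pads at (368,390), and the rod runs right, through the bracket to the keeper. I'll measure the bolt's tilt from the wrist depth.

```bash
cat > t.py <<'E'
from h import *
c=read_camera("wrist");X=cloud(c).reshape(-1,3)
out=np.array([.2605,-.9655]);ey=np.array([-.9655,-.2605]);p0=np.array([.5,.0500])
d=(X[:,:2]-p0)@out;s=(X[:,:2]-p0)@ey
for a in np.arange(-.26,-.02,.01):
    m=(d>.009)&(d<.018)&(X[:,2]>.19)&(X[:,2]<.24)&(s>a)&(s<a+.01)
    if m.sum()>5:print(round(a+.005,3),m.sum(),np.round(np.percentile(X[m,2],[50,80,95]),4),end='; ')
k=(d>.035)&(d<.05)&(s>-.156)&(s<-.148)&(X[:,2]>.18)&(X[:,2]<.235);print("\nknob top",k.sum(),np.percentile(X[k,2],[50,95]) if k.sum() else 0)
o=get_obs();e=o["eef_pos"];print((e[:2]-p0)@out,(e[:2]-p0)@ey,e,o["t"],o["contact_force"],o["torque"])
E
python3 t.py
```

```text
-0.225 231 [0.211  0.2116 0.2121]; -0.215 431 [0.2111 0.2116 0.212 ]; -0.205 623 [0.2112 0.2117 0.2121]; -0.195 583 [0.2113 0.2118 0.2123]; -0.185 542 [0.2145 0.2152 0.2158]; -0.175 669 [0.215  0.2155 0.216 ]; -0.165 567 [0.2113 0.2119 0.2124]; -0.155 572 [0.2113 0.2119 0.2125]; -0.145 590 [0.2114 0.212  0.2124]; -0.135 578 [0.2114 0.2119 0.2124]; -0.125 587 [0.2114 0.2119 0.2125]; -0.115 582 [0.2114 0.212  0.2124]; -0.105 596 [0.2114 0.2121 0.2126]; -0.095 732 [0.2132 0.2153 0.2159]; -0.085 585 [0.2153 0.2157 0.2161]; -0.075 516 [0.2116 0.2122 0.2127]; -0.065 598 [0.2115 0.2122 0.2128]; -0.055 610 [0.2115 0.2122 0.2128]; -0.045 59 [0.2111 0.2117 0.2122]; 
knob top 707 [0.21578548 0.21678371]
0.04457940705395873 -0.1529056808530588 [0.65923533 0.04679067 0.20748746] 5.3 [  0.67638844  -0.83879492 -11.05981849] [ 0.08209043 -1.16187122  0.06011748]
```

```bash
python3 -m jog '[{"gripper":1,"dx":0,"dy":0,"dz":0.0025,"rx":0,"ry":0,"rz":0},{"gripper":1,"dx":0,"dy":0,"dz":0.0025,"rx":0,"ry":0,"rz":0},{"gripper":1,"dx":-0.0048,"dy":-0.0013,"dz":0.0025,"rx":0,"ry":0,"rz":0},{"gripper":1,"dx":-0.0097,"dy":-0.0026,"dz":0.0025,"rx":0,"ry":0,"rz":0},{"gripper":1,"dx":-0.0145,"dy":-0.0039,"dz":0.0025,"rx":0,"ry":0,"rz":0},{"gripper":1,"dx":-0.0193,"dy":-0.0052,"dz":0.0025,"rx":0,"ry":0,"rz":0},{"gripper":1,"dx":-0.0193,"dy":-0.0052,"dz":0.0025,"rx":0,"ry":0,"rz":0}]'; python3 t.py
```

```text
t: 6.0
eef_pos: [0.6391, 0.0413, 0.2107]
tool_rot: [0.561, 0.43, 0.562, -0.431]
contact_force: [-0.5, -1.1, -8.2]
gripper_width: 0.245
-0.205 407 [0.2156 0.2162 0.2168]; -0.195 579 [0.2156 0.2161 0.2167]; -0.185 546 [0.2183 0.2193 0.2198]; -0.175 722 [0.2189 0.2194 0.2199]; -0.165 578 [0.215  0.2156 0.2161]; -0.155 577 [0.2147 0.2153 0.2159]; -0.145 574 [0.2144 0.2151 0.2156]; -0.135 580 [0.2142 0.2148 0.2154]; -0.125 573 [0.214  0.2146 0.2152]; -0.115 574 [0.2137 0.2143 0.2149]; -0.105 592 [0.2135 0.2141 0.2146]; -0.095 685 [0.2151 0.2171 0.2177]; -0.085 576 [0.2168 0.2173 0.2177]; -0.075 515 [0.2128 0.2133 0.2138]; -0.065 577 [0.2125 0.2131 0.2137]; -0.055 585 [0.2123 0.2129 0.2134]; -0.045 564 [0.212  0.2126 0.2131]; -0.035 584 [0.2118 0.2124 0.213 ]; -0.025 265 [0.2122 0.2146 0.2155]; 
knob top 424 [0.21255178 0.22250974]
0.044615548041671046 -0.13216268527498878 [0.63921839 0.0413525  0.21060837] 6.05 [-0.57618082 -1.36691326 -8.18775743] [-0.19013364 -0.3333083   0.07360903]
```

```bash
python3 -m jog '[{"gripper":1,"dx":-0.0058,"dy":-0.0016,"dz":-0.0005,"rx":0,"ry":0,"rz":0},{"gripper":1,"dx":-0.0116,"dy":-0.0031,"dz":-0.001,"rx":0,"ry":0,"rz":0},{"gripper":1,"dx":-0.0174,"dy":-0.0047,"dz":-0.0015,"rx":0,"ry":0,"rz":0},{"gripper":1,"dx":-0.0232,"dy":-0.0063,"dz":-0.002,"rx":0,"ry":0,"rz":0},{"gripper":1,"dx":-0.0251,"dy":-0.0068,"dz":-0.002,"rx":0,"ry":0,"rz":0},{"gripper":1,"dx":-0.0251,"dy":-0.0068,"dz":-0.002,"rx":0,"ry":0,"rz":0},{"gripper":1,"dx":-0.0251,"dy":-0.0068,"dz":-0.002,"rx":0,"ry":0,"rz":0}]'; python3 t.py
python3 - <<'E'
# circular path about hinge from current pose
import numpy as np
from h import *
e=get_obs()["eef_pos"][:2]
a=np.radians(15.1);ey=-np.array([np.cos(a),np.sin(a)]);p0=np.array([.5,.05])
H=p0+.093*ey
for deg in range(3,28,3):
    t=-np.radians(deg);R=np.array([[np.cos(t),-np.sin(t)],[np.sin(t),np.cos(t)]])
    print(deg,np.round(H+R@(e-H)-e,4))
E
```

```text
t: 6.75
eef_pos: [0.6147, 0.0346, 0.2087]
tool_rot: [0.561, 0.43, 0.562, -0.43]
contact_force: [-0.6, -2.2, -5.0]
gripper_width: 0.245
-0.205 386 [0.1967 0.1975 0.198 ]; -0.185 313 [0.2165 0.2171 0.2175]; -0.175 782 [0.2164 0.217  0.2174]; -0.165 593 [0.2126 0.2131 0.2135]; -0.155 603 [0.2127 0.2131 0.2136]; -0.145 573 [0.2125 0.2132 0.2137]; -0.135 581 [0.2125 0.2131 0.2136]; -0.125 580 [0.2125 0.213  0.2136]; -0.115 582 [0.2123 0.2129 0.2135]; -0.105 585 [0.2124 0.2129 0.2135]; -0.095 630 [0.2148 0.2161 0.2167]; -0.085 581 [0.2159 0.2164 0.2169]; -0.075 582 [0.212  0.2126 0.2132]; -0.065 589 [0.2119 0.2125 0.2131]; -0.055 604 [0.2119 0.2125 0.2131]; -0.045 607 [0.2118 0.2125 0.213 ]; -0.035 597 [0.2117 0.2124 0.2128]; -0.025 783 [0.2152 0.2158 0.2163]; 
knob top 0 0
0.044710732553037785 -0.10687507048819397 [0.61482923 0.03467352 0.20871886] 6.8 [-0.80913964 -0.94068838 -4.40542143] [-0.35314358  0.06347813  0.07020369]
3 [ 0.0002 -0.0107]
6 [-0.0002 -0.0214]
9 [-0.0011 -0.0321]
12 [-0.0026 -0.0427]
15 [-0.0047 -0.0533]
18 [-0.0073 -0.0637]
21 [-0.0104 -0.0739]
24 [-0.0141 -0.084 ]
27 [-0.0183 -0.0939]
```

Bolt drawn by about 46 mm, and the bare lip (z 0.197) is now visible. Pulling the gate along its arc.

```bash
python3 -m jog '[{"gripper":1,"dx":0.0001,"dy":-0.005,"dz":0,"rx":0,"ry":0,"rz":-1.5},{"gripper":1,"dx":0.0002,"dy":-0.0107,"dz":0,"rx":0,"ry":0,"rz":-3},{"gripper":1,"dx":0,"dy":-0.016,"dz":0,"rx":0,"ry":0,"rz":-4.5},{"gripper":1,"dx":-0.0002,"dy":-0.0214,"dz":0,"rx":0,"ry":0,"rz":-6},{"gripper":1,"dx":-0.0011,"dy":-0.0321,"dz":0,"rx":0,"ry":0,"rz":-9},{"gripper":1,"dx":-0.0026,"dy":-0.0427,"dz":0,"rx":0,"ry":0,"rz":-12}]' 80; python3 -m jog '[{"gripper":1,"dx":-0.0021,"dy":-0.0106,"dz":0,"rx":0,"ry":0,"rz":-3},{"gripper":1,"dx":-0.0047,"dy":-0.021,"dz":0,"rx":0,"ry":0,"rz":-6},{"gripper":1,"dx":-0.0078,"dy":-0.0312,"dz":0,"rx":0,"ry":0,"rz":-9},{"gripper":1,"dx":-0.0115,"dy":-0.0413,"dz":0,"rx":0,"ry":0,"rz":-12},{"gripper":1,"dx":-0.0128,"dy":-0.0445,"dz":0,"rx":0,"ry":0,"rz":-13},{"gripper":1,"dx":-0.0128,"dy":-0.0445,"dz":0,"rx":0,"ry":0,"rz":-13},{"gripper":1,"dx":-0.0128,"dy":-0.0445,"dz":0,"rx":0,"ry":0,"rz":-13},{"gripper":1,"dx":-0.0128,"dy":-0.0445,"dz":0,"rx":0,"ry":0,"rz":-13}]'
python3 - <<'E'
from h import *
a=read_camera("wrist");b=read_camera("top");s=read_camera("scene")
cv2.imwrite("pics/f.png",np.vstack([cv2.resize(a["pixels"],(400,300)),cv2.resize(s["pixels"][100:280,190:430],(400,300),interpolation=2)]))
ey=np.array([-.9655,-.2605]);out=np.array([.2605,-.9655]);p0=np.array([.5,.05])
for n,c in (("wrist",a),("top",b),("scene",s)):
    X=cloud(c).reshape(-1,3);d=(X[:,:2]-p0)@out;q=(X[:,:2]-p0)@ey
    # gate frame top plane
    m=(abs(X[:,2]-.232)<.004)&(d>.008)&(d<.16)&(q>-.22)&(q<.09)
    if m.sum()>20:
        f=np.polyfit(q[m],d[m],1);i=np.argmax(d[m]);print(n,m.sum(),"angle",np.arctan(f[0]),"farthest d",np.percentile(d[m],[95,99]),q[m].min())
print(get_obs()["eef_pos"],get_obs()["contact_force"],get_obs()["t"])
E
```

```text
t: 7.4
eef_pos: [0.6125, -0.0086, 0.2088]
tool_rot: [0.512, 0.488, 0.512, -0.488]
contact_force: [-1.1, 1.2, -4.3]
gripper_width: 0.235
t: 8.2
eef_pos: [0.6002, -0.0518, 0.2089]
tool_rot: [0.455, 0.541, 0.455, -0.541]
contact_force: [0.2, 0.9, -5.4]
gripper_width: 0.237
wrist 35366 angle -0.39886719249919494 farthest d [0.10570549 0.12288712] -0.16890142866063002
scene 319 angle -0.39752161947594167 farthest d [0.10883367 0.12976937] -0.16796236036045412
[ 0.60007949 -0.05190803  0.20887287] [-0.76098767  0.75077546 -6.38195995] 8.35
```

View pics/f.png

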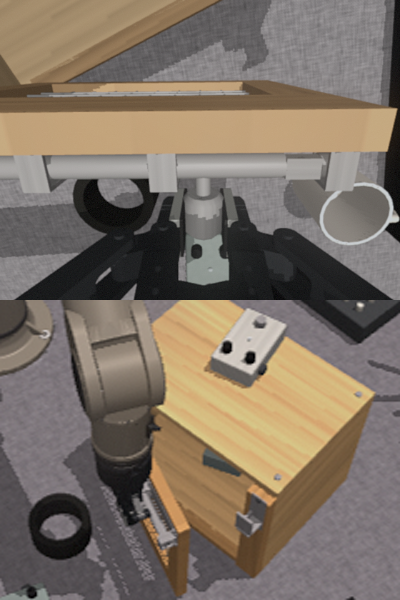

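The gate stands ajar with the knob still in the pads at wrist (203,215) and the nose inside its bracket. One last numeric check of stillness, gap, draw and bystanders before handing in.

```bash
python3 -m jog '[{"gripper":1,"dx":0,"dy":0,"dz":0,"rx":0,"ry":0,"rz":0},{"gripper":1,"dx":0,"dy":0,"dz":0,"rx":0,"ry":0,"rz":0},{"gripper":1,"dx":0,"dy":0,"dz":0,"rx":0,"ry":0,"rz":0},{"gripper":1,"dx":0,"dy":0,"dz":0,"rx":0,"ry":0,"rz":0}]'
python3 - <<'E'
from h import *
c=read_camera("wrist");X=cloud(c).reshape(-1,3)
ey=np.array([-.9655,-.2605]);out=np.array([.2605,-.9655]);p0=np.array([.5,.05])
d=(X[:,:2]-p0)@out;q=(X[:,:2]-p0)@ey
g=X[(abs(X[:,2]-.232)<.004)&(d>.008)&(d<.16)&(q>-.22)&(q<.09)][:,:2]
b=np.array(cv2.boxPoints(cv2.minAreaRect(g.astype(np.float32))));b=np.c_[(b-p0)@out,(b-p0)@ey];print("gate corners d,s",np.round(b,3).tolist())
o=get_obs();e=o["eef_pos"];ed=np.array([(e[:2]-p0)@out,(e[:2]-p0)@ey]);t=.436
u=np.array([np.sin(t),-np.cos(t)])
E=b[np.argmax(b[:,0])];print("edge",E,"knob to edge along gate",(E-ed)@u,"pred draw",(E-ed)@u-.0335,o["joint_vel"].round(4))
for cam in("top","scene"):
    c=read_camera(cam)
    for l in ["pedal_front","mug","flask","tape_roll","pedal_roof"]:
        for x in spot_in(cam,l)[:1]: print(cam,l,round(x["conf"],2),np.round(x["box"]))
E
```

```text
t: 8.75
eef_pos: [0.5999, -0.0523, 0.2089]
tool_rot: [0.455, 0.541, 0.455, -0.541]
contact_force: [0.5, 1.9, -4.6]
gripper_width: 0.239
gate corners d,s [[0.097, 0.012], [0.166, -0.138], [0.097, -0.169], [0.029, -0.019]]
edge [ 0.16582934 -0.13792991] knob to edge along gate 0.07906515364385418 pred draw 0.045565153643854175 [ 0.0015  0.      0.0008  0.0017 -0.0001  0.0004 -0.0005]
top pedal_front 0.96 [385. 217.  50.  31.]
top mug 0.8 [351. 144.  24.  44.]
top flask 0.66 [422. 166.  42.  40.]
top tape_roll 0.85 [338. 258.  36.  44.]
top pedal_roof 0.75 [169. 251.  65.  54.]
scene pedal_front 0.56 [198. 290.  53.  40.]
scene mug 0.67 [265. 324.  33.  52.]
scene flask 0.78 [187. 334.  34.  49.]
scene tape_roll 0.76 [224. 237.  41.  44.]
scene pedal_roof 0.73 [338. 128.  46.  47.]
```

The gate's rear latch corner measures (d 0.097, s −0.169). That puts the front edge about 0.113–0.117 m out, as the 0.436 rad pull predicts. The larger box corner took in points off the frame, so I'm not using it. Handing in.

```bash
python3 -c "from station import *; print(hand_in())"
```

```text
the job is handed in; nothing more can be done
None
```

I lifted the bolt over the lip, drew it back about 46 mm and pulled the gate open 25°. I handed in at about 8.9 s with the arm still and the knob held in the pads. No verdict was reported.

- **Gap:** the latch edge stands about 11.5 cm out. That comes from the tool's path and the frame's rear latch corner. Two rougher readings disagreed: the fitted gate angle was about 0.40 rad instead of 0.436. The box I fitted round the gate also gave a far corner at 16.6 cm, probably from stray points, so I did not use it.
- **Bolt:** the distance from knob to gate edge gives about 45 mm of draw, which agrees with the arm's travel.
- **Stillness and grip:** joint speeds were near zero. The grip was commanded at 80 N, but I never measured the contact force between the fingers and the knob. The wrist read about 5 N.
- **Bystanders:** the mug, flask, tape roll and roof pedal stayed within a few pixels of where they started in both cameras. The front pedal was checked only in the scene camera. The pedal inside was only glimpsed after the gate opened; nothing came near it.

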